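Dry plunge of a track saw to its set depth

TASK

The unplugged track saw stands on its guide rail with the depth already set. Make a dry plunge to prove the setting: press down on the saw's front grip with your fingertips until the pointer on the sprung saw head meets the index on the curved depth scale, hold it there for about a second without going past, then ease the head all the way back up under your fingers - do not let it fly up - and take your hand away. Do not grip, lift, tip or shift the saw, do not move the depth index, and leave everything else on the bench where it is.

Things in the scene. Friction and masses are not known exactly. Their poses are not given: they have to be found in the camera images.
- saw: Track saw, 4.5 kg, loose on the rail. Origin under the 330 x 150 x 8 mm sole plate; z up, -y forward along the rail, +x motor side. Grey fixed guard: x -63 to -25 mm, 202 mm high. Motor, 78 mm thick, to x +110 at height 118, 5 mm behind the origin; rear handle up to 213 mm high, 0 to 150 mm behind the origin. Rear = +y.
- front_grip (a point): Centre of the flat top of the head's black front grip, where to press: 54 (saw x) x 62 mm (saw y), free all round. With the head up it is at (34, -54, 205) mm in the saw's frame, 228 mm above the bench, front edge 0.17 rad high (level at head 0.17 rad). Tilting, it follows an arc of radius 225 mm about the pivot axis: 20 to 22 mm down and 5 to 10 mm forward per 0.1 rad.
- pivot (a point): Point on the head's tilt axis at the rear of the saw: (0, +140, 90) mm in the saw's frame; the axis runs through it along the saw's x axis.
- pointer (a point): Tip of the thin steel pointer that reaches forward from the saw head to the curved depth scale; it moves with the head, 275 mm from the tilt axis.
- index_mark (a point): Pointed edge of the depth index, the small black slide with an 18 mm round knob on the curved aluminium depth scale at the saw's front, motor side. Clamped by friction only (can be knocked). At the set depth the pointer's tip coincides with this point; with the head up the tip is 36 to 80 mm above it.
- head (a joint): Tilt of the sprung saw head, rad: 0 = fully up at its stop (the start), positive = pressed down, 0.36 = bottom. Pressing on the front grip takes about 11 N to start and about 15 N at 0.3 rad; let go, it flies up. There is no stop at the index.
- index (a joint): Where the depth index is clamped, rad: the value of joint head at which the pointer meets it, 0.13 to 0.29.
- rail: Fixed: aluminium guide rail (750 x 186 x 5 mm, along y) clamped on an 18 mm wooden panel (660 mm along y, x -120 to +220 mm). Origin on the bench, z up; the saw stands at x = 0 on the rail's top, 23 mm above the bench; two clamps 105 mm tall at x +105, y +-352 mm.
- pencil: A flat carpenter's pencil, 170 x 14 x 8 mm, lying on the near (-x) strip of the panel beside the saw; origin at the centre of its underside. To be left alone.
- tape: A closed tape measure, 62 x 70 x 38 mm, lying on the panel's far (+x) strip; origin at the centre of its underside. To be left alone.
- square: A small steel try square, blade 150 mm, stock 52 x 22 x 18 mm, lying on the panel's far (+x) strip; origin on its underside. To be left alone.
- glue: A glue bottle, 64 mm across and 190 mm tall, standing on the bench left of the panel; origin at the centre of its underside. To be left alone.
- screws: A screw jar, 72 mm across and 85 mm tall, standing on the bench left of the panel; origin at the centre of its underside. To be left alone.
- driver: A screwdriver, 170 mm long, lying on the bench right of the panel; origin on its underside. To be left alone.
- drill: A cordless drill standing on its battery, about 216 mm tall, 125 x 75 mm foot, 240 mm long with its bit, on the bench right of the panel; origin at the centre of its underside. To be left alone.

How it is judged:
By the outcome, as a careful person would: the job done as asked, in the order asked, and still so for the second after the job is handed in, with the robot touching nothing.
It also fails if it takes over 38 s, if anything falls off the work surface, if the arm or the gripper's body presses on something with over 40 N, if the wrist force passes 120 N, or if a joint passes its speed limit or range.

ROBOT

A 7-joint arm with a two-finger parallel gripper is mounted at the origin on the work surface. World frame = base frame: x ahead of the robot, y to its left, z up, the work surface at z = 0. Lengths are in m, angles in rad, forces in N, time in s.
With the tool pointing down it reaches from about 0.4 to 0.875 m from the base axis. Payload 19.3 kg.
Tool frame: the origin (TCP) lies at the very end of the fingers, on their centre line; the grasp point (between the pads) lies 19 mm behind it; z points along the fingers, x is the direction in which the jaws open and shut, and the axes are right-handed (so a half turn about z gives the same grasp; the last joint's range is limited). The gripper opens to 85 mm and grips with 20 to 120 N. Pads are 22 mm wide; open, the fingers measure 114 mm over their backs; the gripper's body (76 mm by 85 mm) begins 54 mm behind the grasp point. The pads swing forward as they close: fully open they stand 13 mm farther back than shut.
Start: joints at [1.078, 0.521, -0.036, 1.599, 0.021, 1.021, -0.113], TCP at [0.256, -0.57, 0.231] pointing down, gripper open.
Joint ranges: [-2.91, 2.91], [-0.3, 2.13], [-1.5, 1.42], [0.17, 2.43], [-1.26, 4.41], [0.16, 1.93], [-2.52, 2.52]. Speed limits (rad/s): [1.89, 1.89, 2.39, 2.39, 3.01, 3.01, 3.01].

INTERFACE

Orientations are given as a rotation vector (axis times angle).
In Python, from rig import arm, cams gives the robot as it stands. The module is installed in compiled form; this text tells all that it offers.
- The arm moves only by the shell command python3 -m creep 'ROWS'. ROWS is JSON, a list of rows, each an object of numbers: "tx", "ty", "tz": the shift along the tool's x, y, z in mm; "wx", "wy", "wz": the turn, a rotation vector about the tool's x, y, z in degrees; "grip": the finger opening in mm, from 0 to 85.4. A call has 1 to 20 rows; each row shifts and turns the pose as measured when the row begins, along the tool's axes as they then stand; what a row does not reach is not made up. A row lasts 1/8 s, in which the tool goes at most 62.5 mm and 10.7 degrees, less where a joint would pass 70% of its speed; a pose out of reach is approached as far as the arm can. A call is refused whole if a number of a shift passes 62.5 or a number of a turn 10.7, either way. A call with a gripper value outside its range is refused whole. The fingers move at their own pace and stop on an object; the grip force is fixed at half the most. Time passes only in rows, so rows that do not move let the fingers close. It gives the time, the measured TCP pose, the force and the opening at its end, in the units of the state.
- arm.read_state(): the state, without advancing time (a new reading comes with each control period).
- cams.snapshot(name): name is "scene" or "top"; returns (picture, depth): 384x512x3 uint8, red, green, blue; 384x512 float32, m along the optical axis (not along the pixel's ray), 0 where there is no reading.
- cams.camera_info(name): a dict with "intrinsics" (3x3 intrinsics, pixels), "pose" (4x4, takes a point from camera to world coordinates). Camera axes: x right, y down, z forward; pixel columns grow to the right and rows downward; lengths in m; the calibration is good to about 2 mm. A picture is of the moment at which its call begins. camera_info takes no time and is no camera call.
- arm.hand_in(): hands the job in, once; it reports no verdict.
The state is a dict: "clock": time; "q": joint angles; "joint_vel": joint speeds; "joint_efforts": joint torques, N m; "eef_pos": TCP position; "eef_rot": TCP orientation; "contact_force": force on the tool from outside, world axes, zero at the start; "wrist_torque": the same for the moment, N m; "width": opening from 0.0 (shut) to 1.0 (fully open).
Only numpy, scipy, OpenCV 4.12 (cv2) and the standard library are available. Lean on these libraries where they do the work, as an engineer would, in place of code of your own. Each camera call takes 0.05 s, during which the arm holds its last target. There are 200 camera calls.

## Working session

There is one attempt and no reset: what is moved stays moved. The work goes in short steps, Python scripts to look and compute and a shell command to move; the robot and the scene stay as the last step left them, time stands still between calls to the robot, and variables do not carry over. Pictures are saved under pics/ and viewed, about 8 in all and at most 12, crops included, and the job is handed in when it is done.

```bash
mkdir -p pics; cat > h.py <<'E'
import numpy as np, cv2
from rig import arm, cams
from scipy.spatial.transform import Rotation as R
def snap(n,f):
    p,d=cams.snapshot(n); cv2.imwrite(f'pics/{f}.png',p[:,:,::-1]); np.savez(f'pics/{f}.npz',p=p,d=d); return p,d
def ray(n,u,v):
    c=cams.camera_info(n);K=np.array(c['intrinsics']);T=np.array(c['pose'])
    d=T[:3,:3]@np.linalg.inv(K)@np.array([u,v,1.]); return T[:3,3],d
def pt(n,u,v,z):
    o,d=ray(n,u,v); return o+d*z
def plane(n,u,v,h):
    o,d=ray(n,u,v); return o+d*(h-o[2])/d[2]
def cloud(n,d):
    c=cams.camera_info(n);K=np.array(c['intrinsics']);T=np.array(c['pose'])
    v,u=np.mgrid[:d.shape[0],:d.shape[1]]
    r=np.stack([u,v,np.ones_like(u)],-1)@np.linalg.inv(K).T
    return (r*d[...,None])@T[:3,:3].T+T[:3,3]
def proj(n,P):
    c=cams.camera_info(n);K=np.array(c['intrinsics']);T=np.linalg.inv(np.array(c['pose']))
    q=K@(T[:3,:3]@np.asarray(P)+T[:3,3]); return q[:2]/q[2]
E
python3 - <<'E'
from h import *
for n in('scene','top'):
    snap(n,n+'0'); c=cams.camera_info(n); print(np.round(c['intrinsics'],1).tolist(),np.round(c['pose'],3).tolist())
a=cv2.imread('pics/scene0.png');b=cv2.imread('pics/top0.png')
s=arm.read_state();print({k:np.round(v,3).tolist() for k,v in s.items()})
E
```

```text
[[359.7, 0.0, 257.7], [0.0, 359.7, 193.1], [0.0, 0.0, 1.0]] [[0.022, 0.577, -0.817, 1.706], [1.0, -0.012, 0.018, -0.018], [0.0, -0.817, -0.577, 0.965], [0.0, 0.0, 0.0, 1.0]]
[[392.1, 0.0, 261.8], [0.0, 392.1, 190.4], [0.0, 0.0, 1.0]] [[-0.007, -0.997, 0.071, 0.469], [-1.0, 0.006, -0.012, 0.005], [0.012, -0.071, -0.997, 1.541], [0.0, 0.0, 0.0, 1.0]]
{'clock': 0.1, 'q': [1.078, 0.522, -0.036, 1.6, 0.021, 1.021, -0.113], 'joint_vel': [0.0, -0.001, 0.0, -0.002, -0.001, -0.001, -0.001], 'joint_efforts': [0.006, -92.847, 1.986, -37.054, 0.018, 0.005, -0.0], 'eef_pos': [0.256, -0.57, 0.231], 'eef_rot': [-2.638, 1.706, 0.001], 'contact_force': [0.45, 0.314, 0.081], 'wrist_torque': [0.016, -0.043, 0.051], 'width': 0.999}
```

View pics/scene0.png

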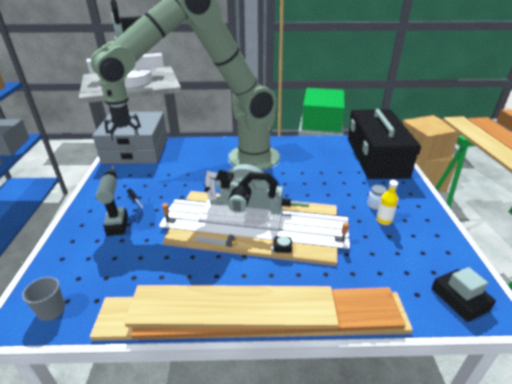

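View pics/top0.png

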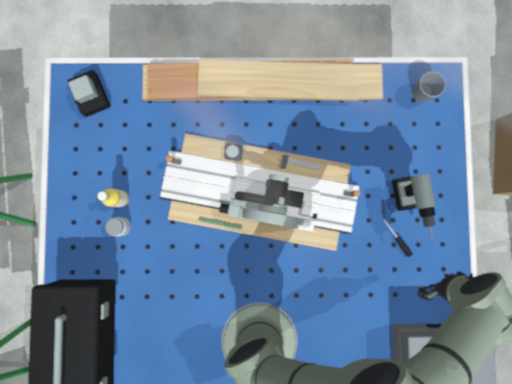

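```bash
python3 - <<'E'
import cv2,numpy as np
a=cv2.imread('pics/top0.png')[125:255,155:365];b=cv2.imread('pics/scene0.png')[160:250,155:355]
a=cv2.resize(a,None,fx=3.5,fy=3.5,interpolation=cv2.INTER_CUBIC);cv2.imwrite('pics/c1.png',a)
b=cv2.resize(b,None,fx=4,fy=4,interpolation=cv2.INTER_CUBIC);cv2.imwrite('pics/c2.png',b)
E
```

```text
(no output)
```

View pics/c1.png

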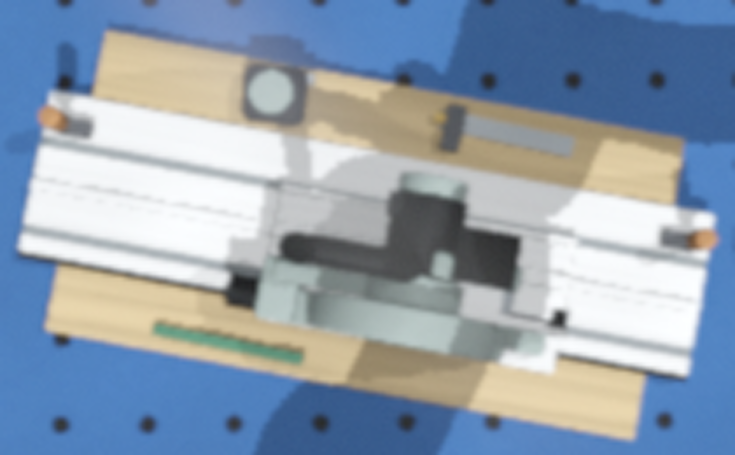

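View pics/c2.png

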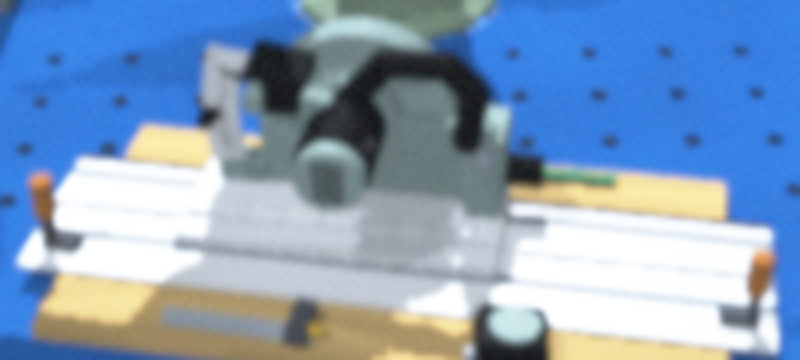

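```bash
python3 - <<'E'
from h import *
z=np.load('pics/top0.npz');p,d=z['p'],z['d'];C=cloud('top',d)
# rail yaw: clamps (orange) centroids
for n in('top','scene'):
    im=np.load(f'pics/{n}0.npz')['p'];hsv=cv2.cvtColor(im,cv2.COLOR_RGB2HSV)
    m=cv2.inRange(hsv,(3,110,90),(16,255,255));k,l,s,c=cv2.connectedComponentsWithStats(m)
    for i in range(1,k):
        if 10<s[i,4]<200: print(n,c[i].round(1),s[i,4],C[int(c[i][1]),int(c[i][0])].round(3) if n=='top' else '',plane(n,*c[i],.1).round(3))
g=p.max(2)
sub=(C[...,2]>.2)&(C[...,2]<.25)&(g<90)
sub[:185]=0;sub[235:]=0;sub[:,:210]=0;sub[:,330:]=0
k,l,s,c=cv2.connectedComponentsWithStats(sub.astype(np.uint8))
for i in range(1,k):
    if s[i,4]>15: print(s[i],C[l==i].mean(0).round(4),C[l==i].min(0).round(3),C[l==i].max(0).round(3))
print('Z mm');print((C[188:222:1,286:322:2,2]*1000).astype(int))
a=cv2.resize(cv2.imread('pics/scene0.png')[165:210,195:240],None,fx=8.8,fy=8.8,interpolation=cv2.INTER_CUBIC)
b=cv2.resize(cv2.imread('pics/top0.png')[185:230,285:330],None,fx=8.8,fy=8.8,interpolation=cv2.INTER_CUBIC)
cv2.imwrite('pics/c3.png',np.hstack([a,b]))
E
```

```text
scene [165.3 208.5] 22  [ 0.578 -0.356  0.1  ]
scene [344.7 227.8] 28  [0.709 0.324 0.1  ]
[285 190  18  18 245] [ 0.5357 -0.117   0.2289] [ 0.506 -0.146  0.218] [ 0.564 -0.089  0.238]
[236 192  38  13 259] [0.5375 0.0142 0.2264] [ 0.517 -0.05   0.2  ] [0.558 0.077 0.243]
Z mm
[[ 173   47   38   42   24   29   28   23   20   24   25   24   28   26
    31   20   21   16]
 [ 162   30   44   43   39   37   43   20   28   23   21   25   23   21
    28   28   23   22]
 [ 219  223  228  219   30   39   40   42   38   25   25   29   20   26
    17   25   17   19]
 [ 221  226  228  223  230  230  225   34   42   42   33   41   30   23
    28   19   26   19]
 [ 226  227  223  225  230  234  230  233  236   27   39   38   43   43
    40   22   24   27]
 [ 224  226  226  229  227  229  230  235  228   28   32   32   29   36
    36   39   39   25]
 [ 227  227  230  227  223  223  236  228  231   29   30   31   31   23
    28   44   43   28]
 [ 226  225  226  227  230  231  232  233  233   34   23   36   36   36
    32   28   28   32]
 [ 226  226  228  229  231  228  233  230  229   38   28   31 
[... 1708 characters left out ...]
9   31  126
   126  125   21   20]
 [ 204   34   29  181  187   33   31   35  174  170  174   30   30  125
   130  128   27   22]
 [ 211  209  193  186  187  192  192  195   31   25  166  178  172  125
   130  129   28   23]
 [ 206  203  196  187  181   49  188  190  195  198  193   29  123  125
   126  124   27   30]
 [ 203  207  197  181  178  154  108   56  191  196  188  193  195  126
   123  128   20   26]
 [ 208  200  197  186  177  159  112   63   65   85  154  190  198  199
   200  188   22   23]
 [ 210  203  192  191  175  151  112   61   61   64   61   66  112  170
   197  178   21   23]
 [ 208  209  195  186  176  149  110   62   64   61   61   62   60   31
    28   25   18   23]]
```

View pics/c3.png

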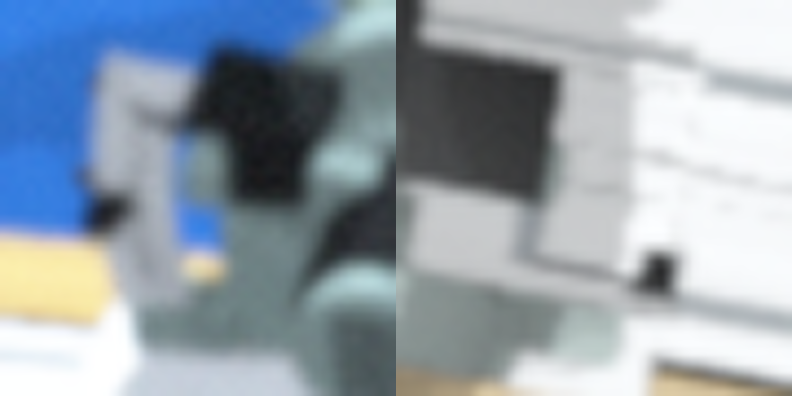

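```bash
cat >> h.py <<'E'
import json,os
def saw():
    o,yaw=json.load(open('saw.json')); return np.array(o),R.from_euler('z',yaw).as_matrix()
def tosaw(P): o,M=saw(); return (np.asarray(P)-o)@M
def toworld(P): o,M=saw(); return np.asarray(P)@M.T+o
def rayx(n,u,v,x):  # ray onto saw plane x=const -> saw coords, angle below... and radius
    o,d=ray(n,u,v);o0,M=saw();o=(o-o0)@M;d=d@M;P=o+d*(x-o[0])/d[0]
    dy,dz=140e-3-P[1],P[2]-90e-3
    return P,np.arctan2(dz,dy),np.hypot(dy,dz)
E
python3 - <<'E'
from h import *
z=np.load('pics/top0.npz');p,d=z['p'],z['d'];C=cloud('top',d)
hsv=cv2.cvtColor(p,cv2.COLOR_RGB2HSV)
# panel+rail silhouette vs blue in top view: wood mask
w=cv2.inRange(hsv,(8,50,90),(28,255,255));w[:130]=0;w[255:]=0;w[:,:155]=0;w[:,345:]=0
r=cv2.inRange(hsv,(0,0,205),(180,40,255));r[:140]=0;r[240:]=0;r[:,:155]=0;r[:,362:]=0
for m in(w,r):
    P=np.argwhere(m)[:,::-1].astype(np.float32);b=cv2.boxPoints(cv2.minAreaRect(P))
    q=np.array([plane('top',*x,.02) for x in b]);e=np.diff(np.vstack([q,q[:1]]),axis=0)
    print(q.round(3)[:,:2].tolist(),np.linalg.norm(e,axis=1).round(3),np.degrees(np.arctan2(e[:,1],e[:,0])).round(2),q.mean(0).round(4))
s=(C[...,2]>.21)&(C[...,2]<.245)&(p.max(2)<90);s[:185]=0;s[235:]=0;s[:,:283]=0;s[:,306:]=0
P=np.argwhere(s)[:,::-1].astype(np.float32);b=cv2.boxPoints(cv2.minAreaRect(P))
q=np.array([plane('top',*x,.228) for x in b]);e=np.diff(q,axis=0);print('grip',q.round(3).tolist(),np.linalg.norm(e,axis=1),np.degrees(np.arctan2(e[:,1],e[:,0])),q.mean(0))
E
```

```text
[[0.477, 0.396], [0.814, 0.338], [0.679, -0.363], [0.344, -0.293]] [0.342 0.713 0.342 0.702] [  -9.81 -100.88  168.27   79.14] [0.5784 0.0194 0.02  ]
[[0.531, 0.386], [0.74, 0.349], [0.594, -0.396], [0.387, -0.352]] [0.212 0.759 0.212 0.752] [ -10.04 -101.09  167.92   78.92] [ 0.5629 -0.0033  0.02  ]
grip [[0.516, -0.082, 0.228], [0.564, -0.091, 0.228], [0.554, -0.15, 0.228], [0.505, -0.141, 0.228]] [0.04919771 0.06020659 0.04919841] [-10.06150485 -99.81809217 169.74978516] [ 0.53472426 -0.11609855  0.228     ]
```

```bash
python3 - <<'E'
from h import *
yaw=np.radians(-10.8);M=R.from_euler('z',yaw).as_matrix()
o=np.array([.535,-.1165,.228])-M@np.array([.034,-.054,.205]);json.dump([o.tolist(),yaw],open('saw.json','w'))
print('saw',o.round(4),'rail centre in saw',tosaw([.563,-.003,.023]).round(4))
for n in('scene','top'):
    z=np.load(f'pics/{n}0.npz');p,d=z['p'],z['d'];S=tosaw(cloud(n,d))*1000
    rows,cols=(range(168,196),range(203,222)) if n=='scene' else (range(206,220),range(298,320))
    print(n,list(cols))
    for v in rows: print(v,' '.join('%3d'%p[v,u].mean() for u in cols))
    for v in rows: print(v,' '.join('%4d/%4d/%3d'%tuple(S[v,u]) for u in cols if -60<S[v,u,0]<10 and -170<S[v,u,1]<-80 and S[v,u,2]>30))
E
```

```text
saw [ 0.5117 -0.0571  0.023 ] rail centre in saw [ 0.0402  0.0627 -0.    ]
scene [203, 204, 205, 206, 207, 208, 209, 210, 211, 212, 213, 214, 215, 216, 217, 218, 219, 220, 221]
168 130 129 124 125 125 124 127 124 124 124 120 123 122 124 122 118 119 115 115
169 124 124 121 123 129 126 125 125 122 121 122 123 122 123 120 114 104 100  98
170 121 123 124 132 139 145 138 136 128 127 126 123 123 121 115 101  82  72  71
171 120 123 125 140 158 163 160 155 151 147 142 139 134 126 114  88  59  44  46
172 122 121 128 147 166 176 178 177 175 169 166 161 155 145 114  77  46  31  33
173 123 120 123 146 171 180 184 188 186 186 186 181 175 153 111  67  42  33  31
174 120 118 125 148 170 180 183 189 192 191 191 187 177 147 101  57  37  30  28
175 121 123 132 156 175 180 181 182 183 188 188 183 170 132  78  45  29  32  34
176 121 124 141 165 179 177 170 165 170 176 179 173 152 108  62  37  30  31  34
177 120 128 147 168 181 178 167 153 148 153 153 147 124  85  51  37  26  33  32
178 120 131 149 169 181 181 172 154 138 133 129 116  96  66  43  36  35  33  34
179 121 130 151 170 181 183 177 163 152 145
[... 7231 characters left out ...]
97/172  -20/-102/161  -20/-104/175  -19/-108/169  -18/-111/170  -14/-134/100  -13/-138/ 96  -13/-141/102  -12/-144/106  -11/-148/103  -11/-151/104  -10/-155/101
218  -25/ -93/ 85  -23/-102/ 37  -23/-106/ 33  -22/-109/ 41  -24/ -98/168  -24/-101/172  -23/-105/173  -22/-108/175  -22/-112/165  -21/-115/171  -20/-118/170  -20/-122/171  -19/-125/172  -19/-128/172  -16/-141/103  -16/-144/104  -15/-149/100  -14/-152/103  -14/-155/105
219  -29/ -94/ 89  -28/ -97/ 87  -26/-106/ 40  -26/-110/ 40  -25/-113/ 42  -24/-118/ 35  -24/-118/ 62  -24/-118/ 92  -24/-117/131  -24/-116/164  -24/-119/167  -23/-122/173  -23/-125/175  -22/-129/172  -22/-132/176  -21/-135/174  -20/-138/177  -20/-142/177  -19/-147/165
```

```bash
python3 - <<'E'
from h import *
for u,v in [(209,176.8),(210,177.4),(211,178),(212,178.2),(213,178.3),(214,178.6)]:
    for x in(-.012,-.018):
        P,a,r=rayx('scene',u,v,x);print(u,v,x,(P*1000).round(1),round(a,4),round(r*1000,1))
p=np.load('pics/scene0.npz')['p'].astype(float).mean(2)
# knob blob weighted centroid
def cen(p,r0,r1,c0,c1,thr):
    w=np.clip(thr-p[r0:r1,c0:c1],0,None);v,u=np.mgrid[r0:r1,c0:c1];return (w*u).sum()/w.sum(),(w*v).sum()/w.sum()
c=cen(p,185,193,203,211,105);print('knob scene',c)
for x in(.004,-.005,-.014):P,a,r=rayx('scene',*c,x);print((P*1000).round(1),round(a,4),round(r*1000,1))
p=np.load('pics/top0.npz')['p'].astype(float).mean(2)
c=cen(p,212,219,311,319,150);print('knob top',c,tosaw(plane('top',*c,.023+.10))*1000)
print('tip top',[ (tosaw(plane('top',u,v,.173))*1000).round(1) for u,v in((298,214),(304,215),(308,215.8),(310,216.3),(312,217))])
print('tip proj in scene',[proj('scene',toworld([-.013,.14-.275*np.cos(a),.09+.275*np.sin(a)])).round(2).tolist() for a in(.26,.24,.22,.2,.1,.03,.016)])
E
```

```text
209 176.8 -0.012 [ -12.  -135.3  156.1] 0.2356 283.2
209 176.8 -0.018 [ -18.  -137.4  152.1] 0.2202 284.2
210 177.4 -0.012 [ -12.  -131.4  153.6] 0.2304 278.7
210 177.4 -0.018 [ -18.  -133.4  149.6] 0.2148 279.8
211 178 -0.012 [ -12.  -127.4  151.2] 0.225 274.3
211 178 -0.018 [ -18.  -129.4  147.2] 0.2091 275.4
212 178.2 -0.012 [ -12.  -123.2  150.7] 0.2265 270.1
212 178.2 -0.018 [ -18.  -125.2  146.6] 0.2104 271.2
213 178.3 -0.012 [ -12.  -119.   150.6] 0.2299 266.0
213 178.3 -0.018 [ -18.  -121.   146.6] 0.2136 267.1
214 178.6 -0.012 [ -12.  -114.9  149.6] 0.2298 261.8
214 178.6 -0.018 [ -18.  -116.9  145.6] 0.2131 262.8
knob scene (np.float64(206.42849659507598), np.float64(188.66841278156107))
[   4.  -145.6  107.5] 0.0611 286.1
[  -5.  -148.7  101. ] 0.0381 289.0
[ -14.  -151.9   94.5] 0.0155 291.9
knob top (np.float64(314.21238370227786), np.float64(215.9919794674366)) [  -8.06435115 -148.7226091   100.        ]
tip top [array([-13.1, -84.8, 150. ]), array([ -12.7, -106. ,  150. ]), array([ -12.9, -120.2,  150. ]), array([ -13.4, -127.3,  150. ]), array([ -14.5, -134.6,  150. ])]
tip proj in scene [[211.28, 175.92], [211.05, 177.0], [210.85, 178.09], [210.67, 179.17], [210.2, 184.63], [210.26, 188.45], [210.31, 189.21]]
```

```bash
python3 - <<'E'
from h import *
for u,v,x in [(206.5,191.1,.004),(206.5,186.4,-.014),(206.5,191.1,.002),(204.6,189.5,.003),(208.6,189,.003),(210.2,188.2,-.013),(210.2,188.2,-.016)]:
    P,a,r=rayx('scene',u,v,x);print(u,v,x,(P*1000).round(1),round(a,4),round(r*1000,1))
# template: expected knob-top height stats from both depth maps
S=tosaw(cloud('top',np.load('pics/top0.npz')['d']))*1000
q=S[213:219,313:319].reshape(-1,3);q=q[(q[:,2]>90)&(q[:,2]<115)];print('top knob z',q.mean(0),q[:,2].std(),len(q),'y',q[:,1].min(),q[:,1].max(),'x',q[:,0].min(),q[:,0].max())
S=tosaw(cloud('scene',np.load('pics/scene0.npz')['d']))*1000
q=S[187:193,203:209].reshape(-1,3);q=q[(q[:,0]>-1)&(q[:,0]<8)];print('face',q.mean(0),q.min(0),q.max(0),len(q))
# where would scene pixels be for disc z centre
for zc in(.0945,.098,.1): print(zc,[proj('scene',toworld([x,-.1485,z])).round(2).tolist() for x,z in((.004,zc-.009),(.004,zc+.009),(-.014,zc+.009))])
E
```

```text
206.5 191.1 0.004 [   4.  -146.3   95.2] 0.0183 286.4
206.5 186.4 -0.014 [ -14.  -150.6  106.1] 0.0553 291.1
206.5 191.1 0.002 [   2.  -147.    93.8] 0.0132 287.0
204.6 189.5 0.003 [   3.  -154.1  101.7] 0.0396 294.4
208.6 189 0.003 [   3.  -136.8  106.1] 0.0583 277.3
210.2 188.2 -0.013 [ -13.  -135.    99.5] 0.0345 275.2
210.2 188.2 -0.016 [ -16.  -136.1   97.4] 0.0266 276.2
top knob z [  -6.70139755 -148.66474117  104.30764814] 2.473741915071717 23 y -155.56668660112206 -142.0711504980093 x -16.1164647840092 2.8186502334999846
face [   3.03852956 -150.69755687   97.07448397] [  -0.52934809 -157.76545587   89.07327172] [   4.60237301 -143.91200314  104.49252824] 14
0.0945 [[206.18, 192.98], [205.82, 189.4], [207.05, 186.96]]
0.098 [[206.11, 192.29], [205.75, 188.7], [206.98, 186.26]]
0.1 [[206.07, 191.89], [205.71, 188.29], [206.94, 185.86]]
```

```bash
cat >> h.py <<'E'
def tool():
    s=arm.read_state();M=R.from_rotvec(s['eef_rot']).as_matrix();return s,M
def need(W):  # shift in tool mm to world target
    s,M=tool();return (M.T@(np.asarray(W)-s['eef_pos'])*1000).round(1)
def gripw(h): # grip centre in world at head h
    a=np.arctan2(115,194)-h;r=np.hypot(115,194)/1000
    return toworld([.034,.14-r*np.cos(a),.09+r*np.sin(a)])
E
python3 - <<'E'
from h import *
s,M=tool();print(M.round(3));o,Ms=saw()
print('tool x in saw deg',np.degrees(np.arctan2(*(Ms.T@M[:,0])[[1,0]])), 'tilt err',M[:,2])
for W in([.256,-.57,.33],[*gripw(0)[:2],.33]):print(need(W))
for h in(0,.05,.1,.15,.19,.2,.21):print(h,gripw(h).round(4))
E
```

```text
[[ 0.41  -0.912 -0.   ]
 [-0.912 -0.41   0.001]
 [-0.001  0.    -1.   ]]
tool x in saw deg -54.97640927754258 tilt err [-4.77920328e-04  8.84666643e-04 -9.99999494e-01]
[  0.    0.4 -99.2]
[-299.1 -440.1  -98.9]
0 [ 0.535  -0.1165  0.228 ]
0.05 [ 0.534  -0.1219  0.2182]
0.1 [ 0.533  -0.1268  0.2081]
0.15 [ 0.5322 -0.1312  0.1977]
0.19 [ 0.5316 -0.1344  0.1893]
0.2 [ 0.5314 -0.1351  0.1872]
0.21 [ 0.5313 -0.1359  0.185 ]
```

```bash
python3 -m creep '[{"tz":-30,"wz":8.75,"grip":0},{"tz":-30,"wz":8.75,"grip":0},{"tz":-25,"wz":8.75,"grip":0},{"tz":-20,"wz":8.75,"grip":0},{"tz":0,"grip":0}]'
python3 - <<'E'
from h import *
s,M=tool();o,Ms=saw();print('tool x in saw deg',np.degrees(np.arctan2(*(Ms.T@M[:,0])[[1,0]])),s['q'],s['contact_force'])
print(need([*gripw(0)[:2],.33]))
E
```

```text
tool x in saw deg -54.97640927754258 [ 1.07779378  0.52195686 -0.03634526  1.59992106  0.02121405  1.0211057
 -0.11283239] [0.44977854 0.31397305 0.08105854]
[-299.1 -440.1  -98.9]$[0]: bad value
```

```bash
python3 -m creep '[{"tx":0,"ty":0,"tz":-30,"wx":0,"wy":0,"wz":8.5,"grip":0},{"tx":0,"ty":0,"tz":-30,"wx":0,"wy":0,"wz":8.5,"grip":0},{"tx":0,"ty":0,"tz":-30,"wx":0,"wy":0,"wz":8.5,"grip":0},{"tx":0,"ty":0,"tz":-15,"wx":0,"wy":0,"wz":8.5,"grip":0}]'
python3 - <<'E'
from h import *
s,M=tool();o,Ms=saw();print('tool x in saw deg',np.degrees(np.arctan2(*(Ms.T@M[:,0])[[1,0]])),s['q'],s['contact_force'])
print(need([*gripw(0)[:2],.33]))
E
```

```text
clock: 0.6
eef_pos: [0.2556, -0.5689, 0.3362]
eef_rot: [-2.002, 2.419, 0.01]
contact_force: [-1.1, 0.1, -0.4]
width: 0.143
tool x in saw deg -89.98076993986774 [ 0.97693371  0.44013069  0.11474586  1.46596737 -0.05194456  1.24483966
 -0.66115991] [-1.12833409  0.13993837 -0.3719697 ]
[-496.6 -189.9    8.1]
```

```bash
python3 -m creep '[{"tx":-45,"ty":-17,"tz":0,"wx":0,"wy":0,"wz":0,"grip":0},{"tx":-50,"ty":-19,"tz":0,"wx":0,"wy":0,"wz":0,"grip":0},{"tx":-50,"ty":-19,"tz":0,"wx":0,"wy":0,"wz":0,"grip":0},{"tx":-50,"ty":-19,"tz":0,"wx":0,"wy":0,"wz":0,"grip":0},{"tx":-50,"ty":-19,"tz":0,"wx":0,"wy":0,"wz":0,"grip":0},{"tx":-50,"ty":-19,"tz":0,"wx":0,"wy":0,"wz":0,"grip":0},{"tx":-50,"ty":-19,"tz":0,"wx":0,"wy":0,"wz":0,"grip":0},{"tx":-50,"ty":-19,"tz":0,"wx":0,"wy":0,"wz":0,"grip":0},{"tx":-40,"ty":-15,"tz":0,"wx":0,"wy":0,"wz":0,"grip":0}]'
python3 - <<'E'
from h import *
s,M=tool();o,Ms=saw();print('tool x in saw deg',np.degrees(np.arctan2(*(Ms.T@M[:,0])[[1,0]])),M[:,2].round(4),s['q'].round(2) if hasattr(s['q'],'round') else s['q'])
print(need([*gripw(0)[:2],.25]))
E
```

```text
clock: 1.72
eef_pos: [0.5051, -0.1628, 0.3365]
eef_rot: [1.993, -2.428, -0.011]
contact_force: [-0.2, -1.7, -0.1]
width: -0.004
tool x in saw deg -90.4333540822695 [-0.0048  0.0052 -1.    ] [ 0.29  0.28 -0.11  1.7   0.03  1.17 -1.59]
[-50.8 -20.8  86.6]
```

```bash
python3 -m creep '[{"tx":-26,"ty":-10.5,"tz":0,"wx":0,"wy":0,"wz":0.4,"grip":0},{"tx":-25,"ty":-10.5,"tz":20,"wx":0,"wy":0,"wz":0,"grip":0},{"tx":0,"ty":0,"tz":35,"wx":0,"wy":0,"wz":0,"grip":0},{"tx":0,"ty":0,"tz":25,"wx":0,"wy":0,"wz":0,"grip":0},{"tx":0,"ty":0,"tz":5,"wx":0,"wy":0,"wz":0,"grip":0}]'
python3 - <<'E'
from h import *
s,M=tool();print(need(gripw(0)),M[:,2].round(4),s['contact_force'])
snap('scene','scene1');a=cv2.imread('pics/scene1.png')[110:215,170:300]
cv2.imwrite('pics/c4.png',cv2.resize(a,None,fx=5.5,fy=5.5,interpolation=cv2.INTER_CUBIC))
E
```

```text
clock: 2.35
eef_pos: [0.5374, -0.1104, 0.2486]
eef_rot: [1.992, -2.429, -0.013]
contact_force: [-0.3, 0.4, 0.0]
width: -0.001
[ 6.5  1.1 20.6] [-0.0055  0.0065 -1.    ] [-0.30870723  0.43427931  0.02487479]
```

View pics/c4.png

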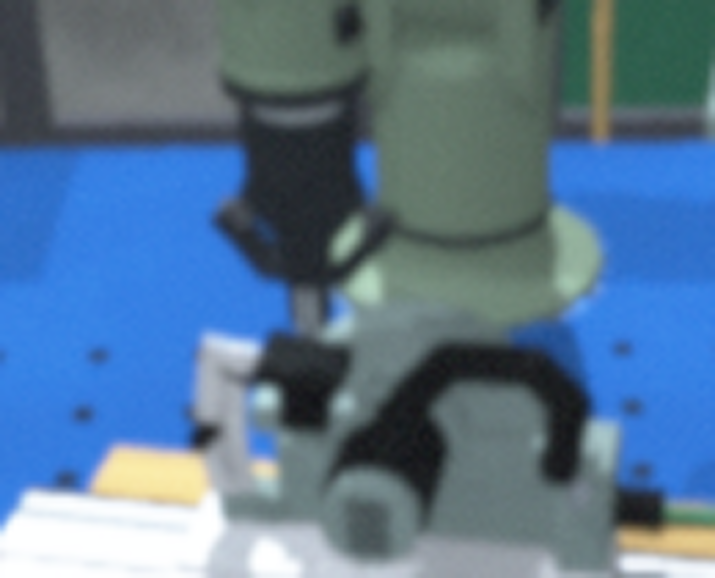

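```bash
python3 -m creep '[{"tx":6.5,"ty":1,"tz":10,"wx":0,"wy":0,"wz":0,"grip":0},{"tx":0,"ty":0,"tz":5,"wx":0,"wy":0,"wz":0,"grip":0},{"tx":0,"ty":0,"tz":1,"wx":0,"wy":0,"wz":0,"grip":0}]'; python3 -m creep '[{"tx":0,"ty":0,"tz":2,"wx":0,"wy":0,"wz":0,"grip":0},{"tx":0,"ty":0,"tz":2,"wx":0,"wy":0,"wz":0,"grip":0}]'; python3 -m creep '[{"tx":0,"ty":0,"tz":2,"wx":0,"wy":0,"wz":0,"grip":0},{"tx":0,"ty":0,"tz":2,"wx":0,"wy":0,"wz":0,"grip":0}]'
python3 -c "
from h import *
print(need(gripw(0)))"
```

```text
clock: 2.78
eef_pos: [0.5357, -0.1177, 0.2337]
eef_rot: [-1.99, 2.429, 0.01]
contact_force: [0.3, 0.0, -0.2]
width: -0.004
clock: 3.02
eef_pos: [0.536, -0.1178, 0.2301]
eef_rot: [-1.989, 2.429, 0.009]
contact_force: [0.4, -0.1, 0.0]
width: 0.001
clock: 3.28
eef_pos: [0.5361, -0.1186, 0.227]
eef_rot: [-1.989, 2.429, 0.006]
contact_force: [-6.6, -6.4, 15.1]
width: 0.002
[-1.9  1.5 -1. ]
```

```bash
python3 -m creep '[{"tx":1.5,"ty":1,"tz":2,"wx":0,"wy":0,"wz":0,"grip":0},{"tx":1.2,"ty":0,"tz":2,"wx":0,"wy":0,"wz":0,"grip":0}]'; python3 -m creep '[{"tx":1.2,"ty":0,"tz":2,"wx":0,"wy":0,"wz":0,"grip":0},{"tx":1.2,"ty":0,"tz":2,"wx":0,"wy":0,"wz":0,"grip":0}]'
python3 -c "
from h import *
print(tosaw(arm.read_state()['eef_pos'])*1000)"
```

```text
clock: 3.52
eef_pos: [0.5357, -0.1205, 0.2243]
eef_rot: [-1.988, 2.427, 0.003]
contact_force: [-4.2, 3.8, 9.6]
width: -0.0
clock: 3.78
eef_pos: [0.5354, -0.1221, 0.2213]
eef_rot: [-1.988, 2.425, 0.004]
contact_force: [-3.0, 2.0, 10.8]
width: -0.001
[ 35.39738248 -59.38819753 198.31433704]
```

```bash
python3 -m creep '[{"tx":1.2,"ty":0.5,"tz":2.5,"wx":0,"wy":0,"wz":0,"grip":0},{"tx":1.2,"ty":0,"tz":2.5,"wx":0,"wy":0,"wz":0,"grip":0},{"tx":1.2,"ty":0,"tz":2.5,"wx":0,"wy":0,"wz":0,"grip":0},{"tx":1.2,"ty":0,"tz":2.5,"wx":0,"wy":0,"wz":0,"grip":0}]'; python3 -m creep '[{"tx":1.2,"ty":0,"tz":2.5,"wx":0,"wy":0,"wz":0,"grip":0},{"tx":1.2,"ty":0,"tz":2.5,"wx":0,"wy":0,"wz":0,"grip":0},{"tx":1.2,"ty":0,"tz":2.5,"wx":0,"wy":0,"wz":0,"grip":0},{"tx":1.2,"ty":0,"tz":2.5,"wx":0,"wy":0,"wz":0,"grip":0}]'
python3 -c "
from h import *
print(tosaw(arm.read_state()['eef_pos'])*1000)"
```

```text
clock: 4.28
eef_pos: [0.5346, -0.1259, 0.2136]
eef_rot: [-1.987, 2.423, 0.001]
contact_force: [-3.4, 1.8, 11.0]
width: 0.006
clock: 4.78
eef_pos: [0.5339, -0.1296, 0.2056]
eef_rot: [-1.987, 2.421, 0.001]
contact_force: [-4.9, 2.9, 10.8]
width: -0.001
[ 35.35666505 -67.03795692 182.62930245]
```

```bash
python3 -m creep '[{"tx":1,"ty":0.5,"tz":2.5,"wx":0,"wy":0,"wz":0,"grip":0},{"tx":1,"ty":0.5,"tz":2.5,"wx":0,"wy":0,"wz":0,"grip":0},{"tx":1,"ty":0,"tz":2.5,"wx":0,"wy":0,"wz":0,"grip":0},{"tx":1,"ty":0,"tz":2.5,"wx":0,"wy":0,"wz":0,"grip":0},{"tx":1,"ty":0,"tz":2.5,"wx":0,"wy":0,"wz":0,"grip":0}]'
python3 - <<'E'
from h import *
P=tosaw(arm.read_state()['eef_pos'])*1000;print(P, 'h', np.arctan2(115,194)-np.arcsin((P[2]-90)/np.hypot(115,194)))
p,d=snap('scene','scene2');a=cv2.imread('pics/scene2.png')[165:210,190:250]
cv2.imwrite('pics/c5.png',cv2.resize(a,None,fx=12,fy=12,interpolation=cv2.INTER_CUBIC))
for v in range(168,194): print(v,' '.join('%3d'%p[v,u].mean() for u in range(203,222)))
E
```

```text
clock: 5.4
eef_pos: [0.5331, -0.1334, 0.1962]
eef_rot: [-1.986, 2.418, -0.003]
contact_force: [-4.4, 1.8, 12.7]
width: 0.0
[ 35.33638068 -70.95256722 173.18594765] h 0.1573178129450024
168 136 135 135 133 130 114  92  72  54  46  50  57  51  44  44  40  40  41  42
169 136 137 137 141 146 138 122  97  75  59  51  53  50  47  41  39  39  39  40
170 134 134 137 150 166 171 162 144 118  91  71  66  59  51  44  40  39  41  39
171 135 137 141 159 185 199 198 190 172 149 133 124 110  89  62  45  39  40  42
172 135 135 141 159 189 207 212 212 209 204 197 189 179 141  93  57  48  48  45
173 134 133 135 152 177 191 200 207 213 218 220 216 208 174 119  80  71  68  65
174 133 132 133 149 171 181 185 190 197 202 204 204 202 178 129  94  91  92  91
175 136 133 140 156 171 177 177 179 182 183 182 185 182 163 123 104 104 107 105
176 134 137 149 166 175 173 167 166 169 176 181 176 166 145 116 104 113 110 114
177 134 139 152 171 177 175 165 158 162 172 175 170 149 120  94  99 113 116 116
178 135 139 156 171 177 176 171 163 165 171 176 161 129  96  74  91 113 115 117
179 134 141 159 174 178 177 173 166
[... 464 characters left out ...]
 162 163 157 147 141 119  82  49  28  37  36  34  32  29  33
186 121 113 110 118 130 135 128 123 124 108  78  52  45  45  46  37  28  28  28
187 124 110  92  79  80  85  92 103 115 114 100  82  79  83  83  63  39  31  28
188 123 102  72  49  45  53  81 111 134 141 136 126 121 133 131 100  61  32  28
189 120  93  58  37  44  65  99 126 151 161 159 159 161 168 164 127  75  36  24
190 126  97  65  53  69 101 129 143 157 166 170 172 173 178 169 133  80  43  26
191 150 129 104  97 108 136 150 153 159 166 169 167 163 161 150 122  80  43  24
192 189 175 159 149 149 159 160 155 158 165 164 157 146 136 132 114  81  47  29
193 210 205 197 187 179 175 167 157 155 159 163 155 140 129 125 116  92  59  44
```

View pics/c5.png

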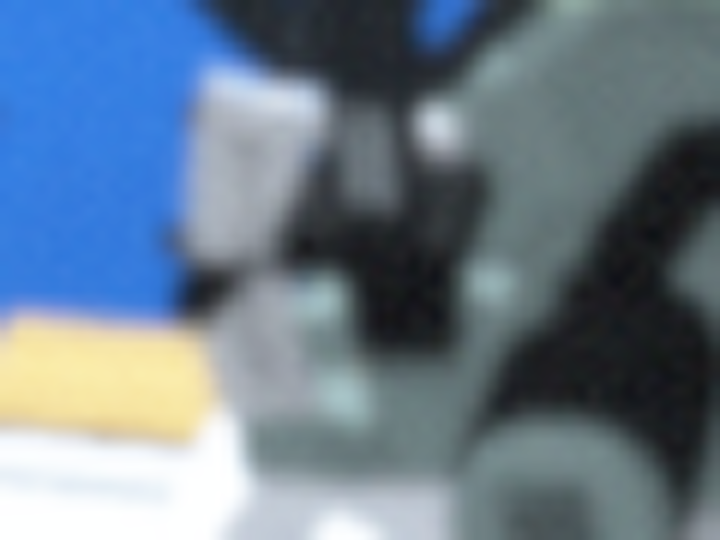

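```bash
python3 -m creep '[{"tx":1,"ty":0.5,"tz":2.5,"wx":0,"wy":0,"wz":0,"grip":0},{"tx":1,"ty":0,"tz":2.5,"wx":0,"wy":0,"wz":0,"grip":0},{"tx":0.5,"ty":0,"tz":2,"wx":0,"wy":0,"wz":0,"grip":0}]'
cat > look.py <<'E'
from h import *
import sys
f=sys.argv[1]
P=tosaw(arm.read_state()['eef_pos'])*1000;print(P, 'h', np.arctan2(115,194)-np.arcsin((P[2]-90)/np.hypot(115,194)))
p,d=snap('scene',f);a=np.load('pics/scene0.npz')['p'].astype(float).mean(2);p=p.astype(float).mean(2)
k=np.median(p[182:192,206:209]/a[182:192,206:209])
D=a-p/k
print('gain',k)
for v in range(182,194): print(v,' '.join('%3d'%p[v,u] for u in range(203,218)),' | ',' '.join('%4d'%D[v,u] for u in range(207,214)))
w=np.clip(D[182:194],3,None)-3;v=np.arange(182,194)
for u in(208,209,210,211,212):print(u,(w[:,u]*v).sum()/w[:,u].sum())
for n,z in(('new',p),('start',a)):
    for u in (209,210,211): c=z[183:193,u];i=np.argmin(c);l=c[i-1:i+2];print(n,u,183+i+.5*(l[0]-l[2])/(l[0]-2*l[1]+l[2]),l[1])
E
python3 look.py s3; python3 -m creep '[{"tx":0,"ty":0,"tz":0,"wx":0,"wy":0,"wz":0,"grip":0}]'
```

```text
clock: 5.82
eef_pos: [0.5328, -0.1353, 0.1909]
eef_rot: [-1.985, 2.417, -0.005]
contact_force: [-5.5, -0.6, 12.9]
width: -0.001
[ 35.37038458 -72.90869688 167.89835981] h 0.1824199038163543
gain 0.9814941545480468
182 132 139 155 172 178 178 175 169 166 158 135  94  70  59  65  |     0    0    0    0    0   15   36
183 121 130 148 169 176 178 171 164 158 144 114  80  63  57  54  |     0    0   -1    0    9   28   57
184 113 112 133 162 174 173 165 163 153 130  92  65  57  53  45  |     0    0    2    0   13   42   79
185 112 110 125 146 160 164 158 155 150 119  78  52  47  45  38  |     1    0    1    5   19   58   94
186 122 111 112 119 132 132 134 142 142 111  70  41  34  39  33  |    -1    2    2    5   24   62  103
187 127 109  90  81  81  87  98 122 127 105  69  44  44  40  39  |    -1    0    7   14   34   70  107
188 126 102  73  50  44  54  78 105 117 107  88  72  72  70  65  |     0    1   10   19   38   64   88
189 121  94  62  37  46  68  97 119 133 133 121 111 111 118 108  |    -2    0    2   12   22   37   51
190 127  97  62  54  69 100 128 142 149 156 151 145 148 153 14
[... 252 characters left out ...]
09 205 198 186 179 174 168 157 156 159 164 159 148 142 134  |     0   -1   -1    0    0    2    3
208 nan
209 187.63702310142324
210 187.7623640995546
211 186.8861674218472
212 186.25657601681087
new 209 188.01724137931035 78.66666666666667
new 210 188.04347826086956 105.66666666666667
new 211 187.89240506329114 117.33333333333333
start 209 188.1219512195122 91.0
start 210 188.1206896551724 127.0
start 211 188.5 158.33333333333334
clock: 6.0
eef_pos: [0.5328, -0.1352, 0.1913]
eef_rot: [-1.985, 2.416, -0.005]
contact_force: [-4.4, 3.3, 11.7]
width: 0.001look.py:11: RuntimeWarning: invalid value encountered in scalar divide
  for u in(208,209,210,211,212):print(u,(w[:,u]*v).sum()/w[:,u].sum())
```

```bash
python3 -m creep '[{"tx":0.5,"ty":0.3,"tz":1.6,"wx":0,"wy":0,"wz":0,"grip":0}]'; python3 look.py s4 2>/dev/null | grep -v '^1[89][0-9] .*|'; python3 -c "
from h import *
for i in range(2): cams.snapshot('scene')
print(arm.read_state()['eef_pos'],arm.read_state()['contact_force'])"
```

```text
clock: 6.12
eef_pos: [0.5327, -0.1355, 0.1905]
eef_rot: [-1.985, 2.416, -0.006]
contact_force: [-2.5, 1.5, 12.8]
width: 0.003
[ 35.32553879 -73.06573322 167.47759417] h 0.18440726782974537
gain 0.9786116648544159
208 nan
209 188.0
210 188.16988601715698
211 186.98878994746232
212 186.31884235028772
new 209 188.12637362637363 85.66666666666667
new 210 188.14788732394365 109.66666666666667
new 211 188.0 116.66666666666667
start 209 188.1219512195122 91.0
start 210 188.1206896551724 127.0
start 211 188.5 158.33333333333334
[ 0.53273714 -0.13552661  0.19040375] [-3.07523653  0.40704235 12.67516956]
```

```bash
python3 -m creep '[{"tx":0.2,"ty":0,"tz":0.9,"wx":0,"wy":0,"wz":0,"grip":0}]'; python3 - <<'E'
from h import *
for i in range(26):
    p,d=cams.snapshot('scene')
    if i%5==0:
        P=arm.read_state()['eef_pos'];print(np.round(P,4),arm.read_state()['contact_force'][2])
E
python3 look.py s5 2>/dev/null | grep -v '^1[89][0-9] .*|'
```

```text
clock: 6.4
eef_pos: [0.5327, -0.1356, 0.1902]
eef_rot: [-1.985, 2.416, -0.007]
contact_force: [-5.4, 2.1, 12.9]
width: 0.001
[ 0.5328 -0.1356  0.1901] 12.530787222326145
[ 0.5327 -0.1356  0.1901] 13.589497262706907
[ 0.5327 -0.1356  0.1901] 12.475779922354294
[ 0.5328 -0.1356  0.1902] 12.230703514070207
[ 0.5328 -0.1356  0.1902] 12.612157401821005
[ 0.5327 -0.1356  0.1901] 12.127731098566647
[ 35.3422613  -73.17053927 167.1156458 ] h 0.18611567002857204
gain 0.9834097684017427
208 183.0
209 188.0
210 188.03937172359053
211 186.99892242045385
212 186.35870161145868
new 209 188.0546218487395 82.0
new 210 188.140625 112.33333333333333
new 211 187.99382716049382 117.66666666666667
start 209 188.1219512195122 91.0
start 210 188.1206896551724 127.0
start 211 188.5 158.33333333333334
```

```bash
python3 -m creep '[{"tx":0.2,"ty":0.2,"tz":1,"wx":0,"wy":0,"wz":0,"grip":0}]'; python3 - <<'E'
from h import *
for i in range(20):
    p,d=cams.snapshot('scene')
    if i%6==0:
        P=arm.read_state()['eef_pos'];print(np.round(P,4),arm.read_state()['contact_force'][2])
E
python3 look.py s6 2>/dev/null | grep -v '^1[89][0-9] .*|'
```

```text
clock: 7.88
eef_pos: [0.5327, -0.1357, 0.1899]
eef_rot: [-1.985, 2.415, -0.007]
contact_force: [-4.0, 1.4, 14.1]
width: 0.002
[ 0.5327 -0.1357  0.1898] 13.448411589174398
[ 0.5327 -0.1357  0.1898] 12.785080873722872
[ 0.5327 -0.1357  0.1898] 13.120338347626388
[ 0.5327 -0.1357  0.1898] 13.39897905570766
[ 35.35621999 -73.28616494 166.84800646] h 0.18737824913218237
gain 0.9825233248515692
208 nan
209 nan
210 188.03919078125915
211 187.04120467996222
212 186.38943112606933
new 209 188.09574468085106 86.66666666666667
new 210 188.2 111.66666666666667
new 211 188.06944444444446 117.66666666666667
start 209 188.1219512195122 91.0
start 210 188.1206896551724 127.0
start 211 188.5 158.33333333333334
```

```bash
python3 -m creep '[{"tx":-0.5,"ty":0,"tz":-1,"wx":0,"wy":0,"wz":0,"grip":0},{"tx":-0.8,"ty":0,"tz":-1.5,"wx":0,"wy":0,"wz":0,"grip":0},{"tx":-0.8,"ty":0,"tz":-1.5,"wx":0,"wy":0,"wz":0,"grip":0},{"tx":-0.8,"ty":0,"tz":-1.5,"wx":0,"wy":0,"wz":0,"grip":0},{"tx":-0.8,"ty":0,"tz":-1.5,"wx":0,"wy":0,"wz":0,"grip":0},{"tx":-0.8,"ty":0,"tz":-1.5,"wx":0,"wy":0,"wz":0,"grip":0}]'; python3 -m creep '[{"tx":-0.8,"ty":0,"tz":-1.5,"wx":0,"wy":0,"wz":0,"grip":0},{"tx":-0.8,"ty":0,"tz":-1.5,"wx":0,"wy":0,"wz":0,"grip":0},{"tx":-0.8,"ty":0,"tz":-1.5,"wx":0,"wy":0,"wz":0,"grip":0},{"tx":-0.8,"ty":0,"tz":-1.5,"wx":0,"wy":0,"wz":0,"grip":0}]'
python3 -c "
from h import *
print(tosaw(arm.read_state()['eef_pos'])*1000)"
```

```text
clock: 9.68
eef_pos: [0.5337, -0.1309, 0.2023]
eef_rot: [-1.984, 2.414, -0.01]
contact_force: [-4.4, 0.9, 11.5]
width: -0.003
clock: 10.18
eef_pos: [0.5344, -0.1272, 0.2109]
eef_rot: [-1.983, 2.413, -0.012]
contact_force: [-4.0, 1.0, 10.7]
width: 0.003
[ 35.4248949  -64.63029955 187.90721752]
```

```bash
python3 -m creep '[{"tx":-0.9,"ty":0,"tz":-1.5,"wx":0,"wy":0,"wz":0,"grip":0},{"tx":-0.9,"ty":0,"tz":-1.5,"wx":0,"wy":0,"wz":0,"grip":0},{"tx":-0.9,"ty":0,"tz":-1.5,"wx":0,"wy":0,"wz":0,"grip":0},{"tx":-0.9,"ty":0,"tz":-1.2,"wx":0,"wy":0,"wz":0,"grip":0},{"tx":-0.9,"ty":0,"tz":-1,"wx":0,"wy":0,"wz":0,"grip":0}]'; python3 -m creep '[{"tx":-0.7,"ty":0,"tz":-0.8,"wx":0,"wy":0,"wz":0,"grip":0},{"tx":-0.7,"ty":0,"tz":-0.8,"wx":0,"wy":0,"wz":0,"grip":0},{"tx":-0.7,"ty":0,"tz":-0.8,"wx":0,"wy":0,"wz":0,"grip":0}]'
python3 -c "
from h import *
print(tosaw(arm.read_state()['eef_pos'])*1000)"
```

```text
clock: 10.8
eef_pos: [0.5354, -0.1222, 0.2208]
eef_rot: [-1.983, 2.412, -0.014]
contact_force: [-3.6, 0.7, 11.2]
width: -0.001
clock: 11.18
eef_pos: [0.5358, -0.12, 0.225]
eef_rot: [-1.983, 2.411, -0.015]
contact_force: [-4.3, -0.6, 10.4]
width: 0.003
[ 35.440539   -57.30349682 202.02317177]
```

```bash
python3 -m creep '[{"tx":-0.6,"ty":0,"tz":-0.6,"wx":0,"wy":0,"wz":0,"grip":0},{"tx":-0.6,"ty":0,"tz":-0.6,"wx":0,"wy":0,"wz":0,"grip":0}]'; python3 -m creep '[{"tx":-0.5,"ty":0,"tz":-0.5,"wx":0,"wy":0,"wz":0,"grip":0},{"tx":-0.5,"ty":0,"tz":-0.5,"wx":0,"wy":0,"wz":0,"grip":0}]';  python3 -m creep '[{"tx":-0.3,"ty":0,"tz":-0.4,"wx":0,"wy":0,"wz":0,"grip":0},{"tx":-0.3,"ty":0,"tz":-0.4,"wx":0,"wy":0,"wz":0,"grip":0}]'
```

```text
clock: 11.42
eef_pos: [0.5361, -0.1187, 0.2274]
eef_rot: [-1.982, 2.411, -0.016]
contact_force: [-4.4, 0.8, 10.0]
width: 0.002
clock: 11.68
eef_pos: [0.5363, -0.1176, 0.2294]
eef_rot: [-1.982, 2.411, -0.017]
contact_force: [-0.0, 0.4, 0.4]
width: 0.002
clock: 11.92
eef_pos: [0.5365, -0.1169, 0.2302]
eef_rot: [-1.982, 2.41, -0.018]
contact_force: [-0.2, 0.2, 0.7]
width: -0.0
```

```bash
python3 -m creep '[{"tx":0,"ty":0,"tz":-5,"wx":0,"wy":0,"wz":0,"grip":0},{"tx":0,"ty":0,"tz":-20,"wx":0,"wy":0,"wz":0,"grip":0},{"tx":0,"ty":0,"tz":-40,"wx":0,"wy":0,"wz":0,"grip":0},{"tx":0,"ty":0,"tz":-40,"wx":0,"wy":0,"wz":0,"grip":0},{"tx":40,"ty":20,"tz":0,"wx":0,"wy":0,"wz":0,"grip":0},{"tx":50,"ty":20,"tz":0,"wx":0,"wy":0,"wz":0,"grip":0},{"tx":50,"ty":20,"tz":0,"wx":0,"wy":0,"wz":0,"grip":0},{"tx":50,"ty":20,"tz":0,"wx":0,"wy":0,"wz":0,"grip":0},{"tx":20,"ty":8,"tz":0,"wx":0,"wy":0,"wz":0,"grip":0},{"tx":0,"ty":0,"tz":0,"wx":0,"wy":0,"wz":0,"grip":0}]'
python3 - <<'E'
from h import *
for n in('scene','top'):
    p,d=snap(n,n+'9');a=np.load(f'pics/{n}0.npz')['p']
    D=np.abs(p.astype(int)-a).max(2);r=(slice(165,255),slice(155,400)) if n=='scene' else (slice(130,250),slice(90,300))
    print(n,(D[r]>40).sum())
A=cv2.imread('pics/scene9.png')[130:250,150:360];B=cv2.imread('pics/top9.png')[125:245,150:360]
cv2.imwrite('pics/c9.png',np.vstack([cv2.resize(x,None,fx=2.4,fy=2.4,interpolation=cv2.INTER_CUBIC) for x in(A,B)]))
E
python3 look.py s9 2>/dev/null|tail -14
```

```text
clock: 13.18
eef_pos: [0.4034, -0.3118, 0.3373]
eef_rot: [-1.983, 2.408, -0.021]
contact_force: [0.2, 0.6, -0.3]
width: 0.005
scene 1409
top 1624
191 154 130 105  97 109 135 152 155 162 169 171 166 153 144 139  |     0   -3   -2    0    0    0    0
192 191 175 161 149 150 157 161 158 158 165 171 170 160 157 156  |     0    1    0   -1    0    1    0
193 211 204 198 189 177 174 168 157 157 162 167 169 171 179 184  |     2   -1    0    1   -1    0    0
208 188.0
209 nan
210 nan
211 nan
212 nan
new 209 188.08585858585857 87.66666666666667
new 210 188.11016949152543 125.0
new 211 188.5 155.33333333333334
start 209 188.1219512195122 91.0
start 210 188.1206896551724 127.0
start 211 188.5 158.33333333333334
```

View pics/c9.png

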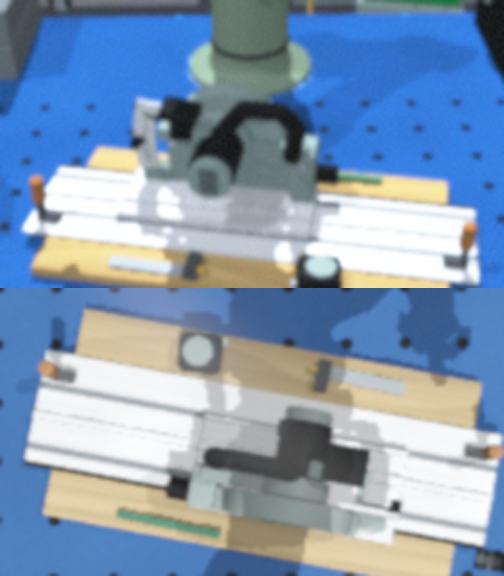

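```bash
python3 -c "
from rig import arm
print(arm.hand_in())"
```

```text
the job is handed in; nothing more can be done
None
```

I made the dry plunge and handed it in at about 13 s on the clock. I pressed the front grip with the closed fingertips and followed the grip's arc down to a head tilt of about 0.186–0.187 rad. I held it there for about 2.5 s. I then eased the head up in small steps. At the last reading before the stop, about 2 mm below where contact ended, the force was still 10 N. The next reading, two rows later, showed none. I then lifted clear and moved the hand away.

**Depth match:** during the hold, the pointer and the index lined up in the scene camera to within about 0.1 px, which is about 0.002 rad. A separate estimate from the index knob's geometry put the meeting point slightly deeper, at about 0.19–0.20 rad. To allow for that, I added about 0.3 mm (0.001 rad) for the second half of the hold. I take the setting as proven to within about ±0.01 rad.

**Forces:** the readings, taken after each short move rather than continuously, peaked at about 15 N vertical and 9 N sideways at first contact.

**After release:** the depth index is unchanged to within 0.04 px. The pictures show the saw, pencil, tape and square where they were, and the robot touching nothing. The before/after picture difference also flagged many changed pixels in both views. I put these down to the arm and its shadows and did not check them one by one. I also did not check the glue, screws, driver and drill individually.

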